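# Park the plunger and run out the setting jig's carriage

## Robot

A 7-joint arm with a two-finger parallel gripper is mounted at the origin on the work surface. World frame = base frame: x ahead of the robot, y to its left, z up, the work surface at z = 0. Lengths are in m, angles in rad, forces in N, time in s.
With the tool pointing down it reaches from about 0.4 to 0.875 m from the base axis. Payload 19.3 kg.
Tool frame: the origin (TCP) lies between the finger pads; the fingertips stand bot.tcp_to_tips ahead of it and the grasp point (between the pads) is the TCP (bot.tcp_to_tips is the distance from the TCP to the fingertips, in m); z points along the fingers, y is the line along which they close (so a half turn about z gives the same grasp; the last joint's range is limited). The gripper opens to 85 mm and grips with 20 to 120 N. Pads are 22 mm wide; open, the fingers measure 114 mm over their backs; the gripper's body (76 mm by 85 mm) begins 54 mm behind the grasp point. The pads swing forward as they close: fully open they stand 13 mm farther back than shut.
Start: joints at [1.255, 0.521, -0.036, 1.599, 0.021, 1.021, -0.113], TCP at [0.152, -0.606, 0.25] pointing down, gripper open.
Joint ranges: [-2.91, 2.91], [-0.3, 2.13], [-1.5, 1.42], [0.17, 2.43], [-1.26, 4.41], [0.16, 1.93], [-2.52, 2.52]. Speed limits (rad/s): [1.89, 1.89, 2.39, 2.39, 3.01, 3.01, 3.01].

## Interface

Orientations are given as [roll, pitch, yaw] about the fixed x, y, z axes, in that order (R = Rz(yaw) Ry(pitch) Rx(roll)).
In Python, from workcell import telemetry, grab_frame, bot gives the robot as it stands. The module is installed in compiled form; this text tells all that it offers.
- The arm moves only by the shell command python3 -m crank 'ROWS' [FORCE]. ROWS is text: rows parted by semicolons, each of 7 numbers parted by spaces: the finger opening in m, from 0 to 0.0854, then the shift along the tool's x, y, z in m, then the turn, a rotation vector about the tool's x, y, z in degrees. A call has exactly 8 rows; each row shifts and turns the commanded pose from where the row before left it, along the tool's axes as they then stand; what a row does not reach is not made up. A row lasts 1/12 s, in which the tool goes at most 41.7 mm and 7.16 degrees, less where a joint would pass 70% of its speed; a pose out of reach is approached as far as the arm can. A call with a gripper value outside its range is refused whole. The fingers move at their own pace and stop on an object; FORCE is the grip in N (left out, the last holds). Time passes only in rows, so rows that do not move let the fingers close, or fill a call up. It gives the time, the measured TCP pose, the force, the opening and the grip force at its end, in the units of the state.
- telemetry.observe(): the state, without advancing time (a new reading comes with each control period).
- grab_frame(name): name is "scene" or "side" or "wrist"; returns a dict with "pixels" (400x640x3 uint8, red, green, blue), "depth" (400x640 float32, m along the optical axis (not along the pixel's ray), 0 where there is no reading), "vertical_fov" (degrees; the focal length in pixels is half the picture's height over the tangent of half this angle, whatever the lens; pixels are square), "cx", "cy" (the principal point, pixels), "distortion" ([k1, k2, p1, p2, k3] as OpenCV has them; the pictures are not rectified), "R" (3x3) and "t" (3): a world point X has camera coordinates R X + t; the wrist camera has in their place "hand_eye" (4x4, takes a point from camera to tool coordinates, whose origin is the TCP and whose axes are the flange's). Camera axes: x right, y down, z forward; pixel columns grow to the right and rows downward; lengths in m; the calibration is good to about 2 mm. A picture is of the moment at which its call begins: read the wrist's pose just before it.
- bot.job_done(): hands the job in; it is judged then, once.
The state is a dict: "clock": time; "qpos": joint angles; "qd": joint speeds; "joint_efforts": joint torques, N m; "position": TCP position; "tool_rot": TCP orientation; "force": force on the tool from outside, world axes, zero at the start; "moment": the same for the moment, N m; "grip_width": finger opening in m; "finger_force": force on a finger pad.
Only numpy, scipy, OpenCV 4.12 (cv2) and the standard library are available. Lean on these libraries where they do the work, as an engineer would, in place of code of your own. Each camera call takes 0.05 s, during which the arm holds its last target. There are 200 camera calls.

## Task

On the jeweller's setting jig, unlock the carriage that carries the bangle: pull the black wing knob up, twist it into one of its rest notches and let go, so that the plunger stays retracted by itself, then slide the carriage fully out to its end stop by the upright post. Feel for the plunger's slot and pull stop and do not force it, leave it parked, and do not disturb the things lying around.

Things in the scene. Friction and masses are not known exactly. Their poses are not given: they have to be found in the camera images.
- jig: Fixed bench jig: dark steel base 140 (x) x 290 (y) x 12 mm and, over one end, an aluminium bridge 136 x 44 mm, top 52 mm above the bench. Origin on the bench; the base reaches from y -110 to +180 mm. z is up; the carriage runs out along its +y. The plunger's axis is vertical at x 0, y -60 mm. A brass collar (34 mm across) under the knob is screwed up or down differently each time.
- knob_top (a point): Centre of the top of the plunger's black wing knob; it rises and turns with the knob. The wing is 40 mm long (this point's y), 13 mm thick (x), 24 mm high; its top is 121 mm above the bench when home. Grip its broad faces from above, fingertips at most 20 mm below its top: the brass collar's top is 6 to 20 mm below the wing's underside at home.
- plunger (a joint): Lift of the plunger, m: 0 home, growing upward. A damped spring pushes it down: 6 to 7 N at home, 0.4 N more per mm. The cross pin clears the collar's deep slot after 11 to 25 mm of lift, depending on the collar's setting, and the hard pull stop comes 2 mm after that: both must be felt. Over a rest notch it sinks 4 mm into it, to a lift of 7 to 21 mm.
- plunger_twist (a joint): Turn of the knob, rad, anticlockwise from above; 0 with the pin in its deep slot and the wing along the jig's y (play 0.1 either way: 1.75 mm beside the pin). The shallow rest notches are at +1.047 and -1.047 (60 degrees either way, both equally good; same play). Between them the lifted pin slides on the collar's flat top. It can turn to 1.4 either way.
- stem: Steel stem fixed under the wing knob: cross pin 30 mm long, 4 mm thick, parallel to the wing, 29 mm below the wing's underside; shoulder that meets the pull stop; nose 5 mm deep in the carriage's bore at home. Origin at the centre of the wing's underside. More than 30 N of contact on this stem (pin in its slot, shoulder on its stop, nose in the bore) damages it.
- carriage (a joint): Run of the carriage along the jig's +y, m: 0 locked under the bridge, 0.060 at its end stop. It rubs with about 3 N, and the nose of the plunger blocks it unless lifted by 5 mm or more.
- post_top (a point): Centre of the top of the dark steel post on the carriage, a round upright bar 20 mm across that stands 48 mm above the carriage's deck; its top is 78 mm above the bench. It moves with the carriage. The copper bangle (70 mm high) ends 47 mm from its axis.
- stone_jar: Small green glass jar, 44 mm across and 55 mm high, standing on the bench; bystander. Origin at the centre of its underside.
- wax_tube: Upright yellow stick of wax, 32 mm across and 80 mm high; bystander. Origin at the centre of its underside.
- loupe: Black eye loupe, 38 mm across and 30 mm high; bystander. Origin at the centre of its underside.
- graver: Graver with a wooden handle lying on the bench, 120 mm long along its x and 22 mm high; bystander. Origin under the front end of its handle.

How it is judged:
By the outcome, as a careful person would: the job done as asked, in the order asked, and still so for the second after the job is handed in, with the robot touching nothing.
It also fails if it takes over 72 s, if anything falls off the work surface, if the arm or the gripper's body presses on something with over 40 N, if the wrist force passes 120 N, or if a joint passes its speed limit or range.

## Working session

There is one attempt and no reset: what is moved stays moved. The work goes in short steps, Python scripts to look and compute and a shell command to move; the robot and the scene stay as the last step left them, time stands still between calls to the robot, and variables do not carry over. Pictures are saved under pics/ and viewed, at most 10 in all, crops included, and the job is handed in when it is done.

```bash
mkdir -p pics; cat > h.py <<'E'
import numpy as np,cv2
from workcell import telemetry,grab_frame,bot
from scipy.spatial.transform import Rotation as Ro
def cam(name):
    s=telemetry.observe(); f=grab_frame(name)
    fl=200/np.tan(np.radians(f["vertical_fov"])/2)
    f["K"]=np.array([[fl,0,f["cx"]],[0,fl,f["cy"]],[0,0,1]])
    f["d"]=np.array(f["distortion"],float)
    if "R" in f and f["R"] is not None:
        R=np.array(f["R"]);t=np.array(f["t"]); f["Rw"]=R.T; f["o"]=-R.T@t
    else:
        T=np.array(f["hand_eye"]); Rt=Ro.from_euler("xyz",s["tool_rot"]).as_matrix()
        f["Rw"]=Rt@T[:3,:3]; f["o"]=np.array(s["position"])+Rt@T[:3,3]
    return f
def rays(f,px):
    p=cv2.undistortPoints(np.array(px,float).reshape(-1,1,2),f["K"],f["d"]).reshape(-1,2)
    return np.c_[p,np.ones(len(p))]@f["Rw"].T
def onz(f,px,z):
    r=rays(f,px); return f["o"]+r*((z-f["o"][2])/r[:,2])[:,None]
def deep(f,px):
    r=rays(f,px); d=np.array([f["depth"][int(v),int(u)] for u,v in px]); return f["o"]+r*d[:,None]
def save(f,n): cv2.imwrite("pics/"+n,f["pixels"][:,:,::-1])
E
python3 - <<'E'
from h import *
print(telemetry.observe(),bot.tcp_to_tips)
for n in("scene","side"):
    f=cam(n);save(f,n+".png");print(n,f["o"])
E
```

```text
{'clock': 0.0, 'qpos': array([ 1.25480024,  0.52202409, -0.03631365,  1.5999982 ,  0.02122762,
        1.0211113 , -0.11281014]), 'qd': array([-0.00068303,  0.00066742,  0.00055957, -0.00088226, -0.00044805,
        0.00025063, -0.0008596 ]), 'joint_efforts': array([ 8.60503656e-05, -9.27090669e+01,  1.98088892e+00, -3.69937885e+01,
        1.80558505e-02,  7.92045059e-03,  9.21597825e-05]), 'position': array([ 0.15195382, -0.60591988,  0.24972312]), 'tool_rot': array([-3.14044284e+00,  1.13230490e-04,  2.45778372e-01]), 'force': array([-0.32399037,  0.19573279,  0.16134863]), 'moment': array([-0.01584982,  0.00153015,  0.00564336]), 'finger_force': 0.0, 'grip_width': 0.08521418346658276} 0.019
scene [1.12565296 0.0534468  0.64777728]
side [0.38171256 0.45893415 0.5289098 ]
```

View pics/scene.png

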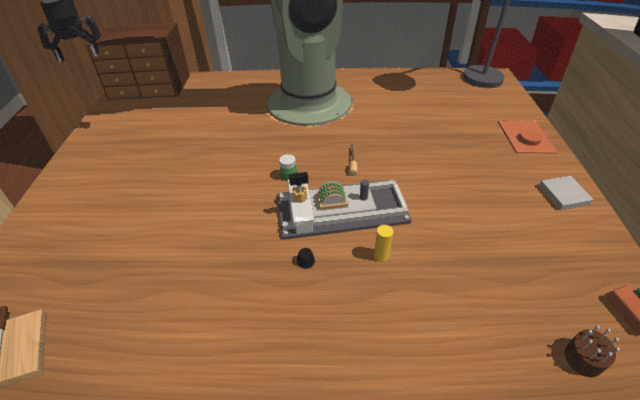

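View pics/side.png

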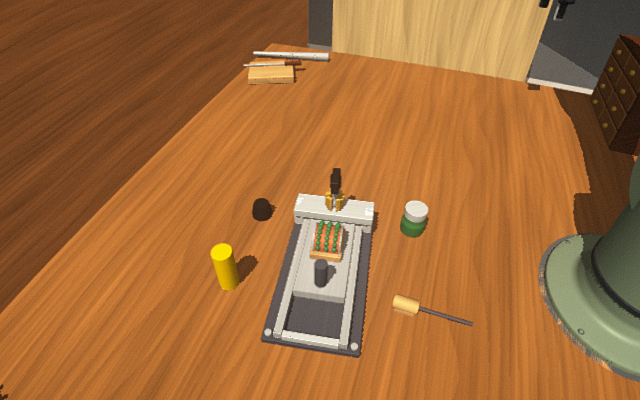

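The scene picture shows the jig in the middle: knob at (299,178), post top at (365,183), jar at (288,165), loupe at (306,258), wax at (384,245) and graver at (352,160). In the side picture the knob is at (336,172) and the post top at (321,264).

```bash
python3 - <<'E'
from h import *
a=cam("scene");b=cam("side")
def tri(p,q):
    r=[rays(a,[p])[0],rays(b,[q])[0]];A=0;B=0
    for R,o in zip(r,(a["o"],b["o"])):
        R=R/np.linalg.norm(R);P=np.eye(3)-np.outer(R,R);A=A+P;B=B+P@o
    return np.linalg.solve(A,B)
print("knob",tri((299,175),(336,171)),onz(a,[(299,175)],.121),onz(b,[(336,171)],.121))
print("post",tri((365,183),(321,264)),onz(a,[(365,183)],.078),onz(b,[(321,264)],.078))
# base corners on z=.012
print("corners scene",onz(a,[(283,234),(409,218),(403,183)],.012))
print("corners side",onz(b,[(263,339),(360,353)],.012))
for n,f,p,z in(("jar",b,(416,210),.055),("wax",b,(223,249),.08),("loupe",b,(262,203),.03),("gr",b,(405,303),.02)):print(n,onz(f,[p],z))
E
```

```text
knob [ 0.50545043 -0.00634967  0.12406264] [[ 0.50683902 -0.00367192  0.121     ]] [[ 0.50521142 -0.01565056  0.121     ]]
post [0.48135297 0.13747183 0.07471696] [[0.48603229 0.13769728 0.078     ]] [[0.48023565 0.13871247 0.078     ]]
corners scene [[ 0.57384913 -0.04162219  0.012     ]
 [ 0.5307497   0.23645491  0.012     ]
 [ 0.41345229  0.24041236  0.012     ]]
corners side [[0.53134334 0.24176298 0.012     ]
 [0.39745915 0.21825213 0.012     ]]
jar [[ 0.36606461 -0.0369387   0.055     ]]
wax [[0.62436516 0.1609174  0.08      ]]
loupe [[0.63493169 0.00902664 0.03      ]]
gr [[0.35245442 0.12628747 0.02      ]]
```

```bash
python3 -m crank '0.085 .033 -.012 0 0 0 0;0.085 .033 -.012 0 0 0 0;0.085 .033 -.012 0 0 0 0;0.085 .033 -.012 0 0 0 0;0.085 .033 -.012 0 0 0 0;0.085 .033 -.012 0 0 0 0;0.085 .033 -.012 0 0 0 0;0.085 .033 -.012 0 0 0 0'
python3 -m crank '0.085 .023 -.024 0 0 0 0;0.085 .023 -.024 0 0 0 0;0.085 .023 -.024 0 0 0 0;0.085 .023 -.024 0 0 0 0;0.085 .023 -.024 0 0 0 0;0.085 .023 -.024 0 0 0 0;0.085 .023 -.024 0 0 0 0;0.085 .023 -.024 0 0 0 0'
python3 -m crank '0.085 .005 -.025 0 0 0 0;0.085 .005 -.025 0 0 0 0;0.085 .005 -.025 0 0 0 0;0.085 .005 -.025 0 0 0 0;0.085 .005 -.025 0 0 0 0;0.085 .005 -.025 0 0 0 0;0.085 .005 -.025 0 0 0 0;0.085 .005 -.025 0 0 0 0'
python3 -m crank '0.085 0 0 0 0 0 -7;0.085 0 0 0 0 0 -7;0.085 0 0 0 0 0 -7;0.085 0 0 0 0 0 -7;0.085 0 0 0 0 0 -7;0.085 0 0 0 0 0 -7;0.085 0 0 0 0 0 -7;0.085 0 0 0 0 0 -7'
python3 -m crank '0.085 0 0 0 0 0 -7;0.085 0 0 0 0 0 -7;0.085 0 0 0 0 0 -7;0.085 0 0 0 0 0 -7;0.085 0 0 0 0 0 -1;0.085 0 0 0 0 0 0;0.085 0 0 0 0 0 0;0.085 0 0 0 0 0 0'
python3 - <<'E'
from h import *
print(telemetry.observe());f=cam("wrist");save(f,"w1.png");print(f["o"],f["Rw"])
np.savez("w1.npz",**{k:v for k,v in f.items()})
E
```

```text
clock: 0.87
position: [0.386, -0.4477, 0.2503]
tool_rot: [-3.142, 0.0, 0.246]
force: [-1.1, -1.0, 0.6]
grip_width: 0.0849
finger_force: 0.0
clock: 1.53
position: [0.517, -0.2163, 0.2503]
tool_rot: [-3.142, 0.0, 0.246]
force: [-0.1, -0.3, -0.2]
grip_width: 0.0847
finger_force: 0.0
clock: 2.2
position: [0.5064, -0.013, 0.2503]
tool_rot: [-3.142, 0.0, 0.246]
force: [1.2, 0.6, 0.1]
grip_width: 0.0852
finger_force: 0.0
clock: 2.87
position: [0.5066, -0.0142, 0.2502]
tool_rot: [-3.141, 0.0, 1.229]
force: [-0.5, -0.1, 0.5]
grip_width: 0.0847
finger_force: 0.0
clock: 3.53
position: [0.5066, -0.0141, 0.2503]
tool_rot: [-3.142, 0.0, 1.726]
force: [0.2, 0.5, 0.5]
grip_width: 0.0852
finger_force: 0.0
{'clock': 3.5333, 'qpos': array([ 0.3337761 ,  0.37516638, -0.54205805,  1.88609504,  0.23565283,
        0.943581  , -0.16163581]), 'qd': array([-7.68888843e-04, -1.25948122e-03, -1.65054092e-03, -5.46160889e-04,
        1.31423949e-04, -7.55473235e-05,  1.17034439e-02]), 'joint_efforts': array([ 3.16646649e-01, -7.13697195e+01, -6.09377906e+00, -3.41813993e+01,
        1.99828885e-02,  3.57911194e-03, -3.21788108e-02]), 'position': array([ 0.50663024, -0.01413061,  0.25028571]), 'tool_rot': array([-3.14151138e+00,  6.42915440e-07,  1.72614906e+00]), 'force': array([0.21619326, 0.47455536, 0.47576168]), 'moment': array([0.0118671 , 0.01180659, 0.07335584]), 'finger_force': 0.0, 'grip_width': 0.08516940560215606}
[0.49536501 0.05899141 0.37495864] [[ 0.98791494  0.14839157  0.04476627]
 [ 0.15499342 -0.9438214  -0.29185306]
 [-0.00105718  0.29526448 -0.95541497]]
```

View pics/w1.png

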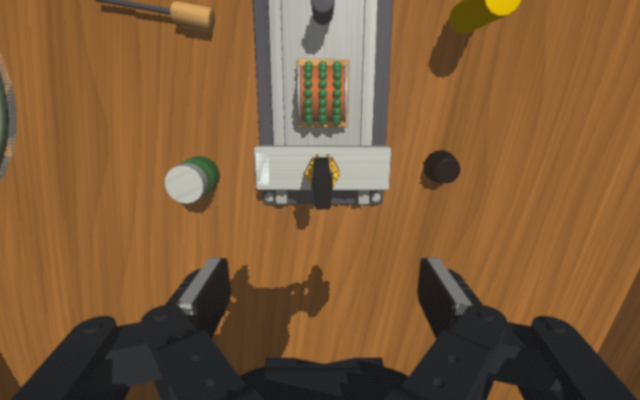

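The wrist view shows the black wing from about (321,160) to (322,207), the post top at (322,12), the bridge edges at columns 255–390, and both fingers clear of everything. I'll measure the wing from depth and the mask.

```bash
cat > knob.py <<'E'
from h import *
def knob(f,zk,box,tol=.006):
    d=f["depth"];V,U=np.mgrid[box[1]:box[3],box[0]:box[2]]
    px=np.c_[U.ravel(),V.ravel()];P=deep(f,px)
    dark=f["pixels"][px[:,1],px[:,0]].max(1)<75
    m=dark&(abs(P[:,2]-zk)<tol)
    Q=onz(f,px[m],np.median(P[m,2])) if m.sum() else P[m]
    r=cv2.minAreaRect(Q[:,:2].astype(np.float32)*1000)
    print(m.sum(),"z",np.median(P[m,2]),"rect mm",r)
    return Q
E
python3 - <<'E'
from knob import *
f=dict(np.load("w1.npz"))
knob(f,.121,(295,140,345,220),.008)
print("bridge L/R edges",onz(f,[(255,148),(390,147),(257,189),(390,190)],.052))
print("base L edge",onz(f,[(254,10),(260,140)],.012),"R",onz(f,[(393,10),(386,140)],.012))
print("post",deep(f,[(322,12)]),onz(f,[(322,12)],.078))
E
```

```text
813 z 0.12174535048988999 rect mm ((503.15997314453125, -5.515684127807617), (16.057043075561523, 39.56877899169922), 8.937248229980469)
bridge L/R edges [[ 0.43511699  0.0034399   0.052     ]
 [ 0.56677971  0.02510955  0.052     ]
 [ 0.44115779 -0.03812848  0.052     ]
 [ 0.57614798 -0.01798631  0.052     ]]
base L edge [[0.41274906 0.13429866 0.012     ]
 [0.43227581 0.00620215 0.012     ]] R [[0.55009253 0.15580986 0.012     ]
 [0.56962337 0.02776416 0.012     ]]
post [[0.48310929 0.12702675 0.07984556]] [[0.48303265 0.12745223 0.078     ]]
```

```bash
python3 -m crank '0.085 .0045 -.001 .01 0 0 0;0.085 .0045 -.001 .02 0 0 0;0.085 0 0 .02 0 0 0;0.085 0 0 .02 0 0 0;0.085 0 0 .015 0 0 0;0.085 0 0 .005 0 0 0;0.085 0 0 0 0 0 0;0.085 0 0 0 0 0 0'
python3 - <<'E'
from knob import *
print(telemetry.observe()["position"]);f=cam("wrist");save(f,"w2.png")
np.savez("w2.npz",**{k:v for k,v in f.items()})
knob(f,.121,(200,120,440,330),.005)
E
```

```text
clock: 4.25
position: [0.5033, -0.0052, 0.1605]
tool_rot: [-3.142, -0.0, 1.729]
force: [0.1, 0.4, 0.4]
grip_width: 0.085
finger_force: 0.0
[ 0.50332962 -0.00524109  0.16049093]
1698 z 0.12181041108020058 rect mm ((503.8984680175781, -5.166265487670898), (16.93821907043457, 41.02998733520508), 8.316709518432617)
```

View pics/w2.png

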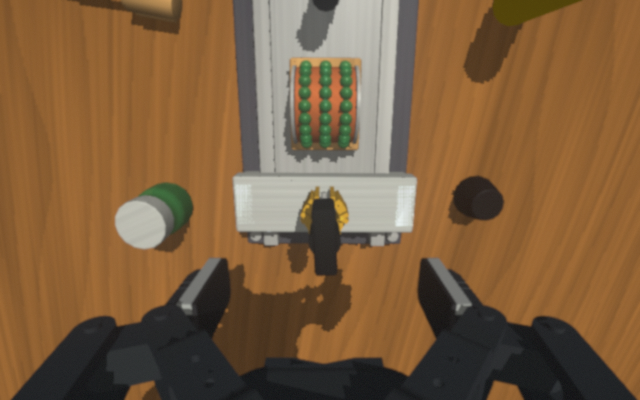

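The wing now lies centrally between the fingers, with its top outline around columns 311–338 and rows 200–275. I'll check its edges on one row.

```bash
python3 - <<'E'
from h import *
f=dict(np.load("w2.npz"))
a=np.radians(8.8);ex=np.array([np.cos(a),np.sin(a)]);T=np.array([.5033,-.0052])
for v in range(205,280,12):
    row=f["pixels"][v,290:360].max(1); c=np.where(row<80)[0]+290
    if not len(c): continue
    P=onz(f,[(c[0]-.5,v),(c[-1]+.5,v)],.121); s=(P[:,:2]-T)@ex*1000
    print(v,c[0],c[-1],s.round(1),s.mean().round(2),row[c-290].astype(int)[::4])
E
```

```text
205 312 333 [-6.4  5.2] -0.6 [79 47 46 45 47 48]
217 311 335 [-7.   6.4] -0.31 [69 50 49 48 51 50 65]
229 310 337 [-7.6  7.6] -0.01 [67 44 50 49 48 48 45]
241 290 341 [-18.6   9.9] -4.35 [67 55 55 56 55 47 44 49 48 47 48 47 49]
253 314 335 [-5.5  6.7] 0.62 [57 44 46 46 47 45]
265 315 336 [-4.9  7.4] 1.23 [60 45 44 44 47 45]
277 327 340 [1.9 9.8] 5.83 [78 79 78]
```

```bash
python3 -m crank '0.085 0 .0003 .01 0 0 0;0.085 0 0 .01 0 0 0;0.085 0 0 .01 0 0 0;0.07 0 0 .0075 0 0 0;0.05 0 0 0 0 0 0;0.03 0 0 0 0 0 0;0.022 0 0 0 0 0 0;0.022 0 0 0 0 0 0' 20
python3 -m crank '0.020 0 0 0 0 0 0;0.018 0 0 0 0 0 0;0.017 0 0 0 0 0 0;0.016 0 0 0 0 0 0;0.015 0 0 0 0 0 0;0.014 0 0 0 0 0 0;0.013 0 0 0 0 0 0;0.013 0 0 0 0 0 0' 20
python3 -m crank '0.012 0 0 0 0 0 0;0.012 0 0 0 0 0 0;0.011 0 0 0 0 0 0;0.01 0 0 0 0 0 0;0.01 0 0 0 0 0 0;0.01 0 0 0 0 0 0;0.01 0 0 0 0 0 0;0.01 0 0 0 0 0 0' 20
python3 -c "
from h import *
print(telemetry.observe())"
```

```text
clock: 4.97
position: [0.5038, -0.0055, 0.1231]
tool_rot: [3.141, 0.0, 1.729]
force: [0.5, -0.0, 0.5]
grip_width: 0.0254
finger_force: 0.0
clock: 5.63
position: [0.5038, -0.0056, 0.1229]
tool_rot: [3.141, 0.0, 1.729]
force: [2.4, -0.7, 0.7]
grip_width: 0.0129
finger_force: 3.1
clock: 6.3
position: [0.5038, -0.0056, 0.1229]
tool_rot: [3.141, 0.0, 1.729]
force: [5.0, -1.9, 4.8]
grip_width: 0.0126
finger_force: 19.7
{'clock': 6.3, 'qpos': array([ 0.24063721,  0.55352947, -0.46104278,  2.00550473,  0.38769449,
        0.6672235 , -0.3110706 ]), 'qd': array([-0.00124883,  0.00071918, -0.00038807, -0.00038661, -0.00036736,
        0.00163004,  0.00063331]), 'joint_efforts': array([-9.44583155e-01, -7.80095315e+01, -7.29502246e+00, -2.08969331e+01,
       -7.93108754e-01,  1.09193411e+00, -2.55979411e-02]), 'position': array([ 0.5037998 , -0.00558391,  0.1229123 ]), 'tool_rot': array([3.14111410e+00, 7.34684286e-05, 1.72920073e+00]), 'force': array([ 4.97972432, -1.90671953,  4.75303947]), 'moment': array([-0.37035809, -1.05786631,  0.0162577 ]), 'finger_force': 19.738289415836334, 'grip_width': 0.012556809970056619}
```

```bash
python3 -m crank '0.01 0 .0003 0 0 0 0;0.01 0 0 0 0 0 0;0.01 0 0 0 0 0 0;0.01 0 0 -.001 0 0 0;0.01 0 0 -.001 0 0 0;0.01 0 0 -.001 0 0 0;0.01 0 0 0 0 0 0;0.01 0 0 0 0 0 0' 40
python3 -m crank '0.01 0 0 -.001 0 0 0;0.01 0 0 -.001 0 0 0;0.01 0 0 -.001 0 0 0;0.01 0 0 -.001 0 0 0;0.01 0 0 -.001 0 0 0;0.01 0 0 -.001 0 0 0;0.01 0 0 0 0 0 0;0.01 0 0 0 0 0 0'
python3 -m crank '0.01 0 0 -.001 0 0 0;0.01 0 0 0 0 0 0;0.01 0 0 -.0005 0 0 0;0.01 0 0 0 0 0 0;0.01 0 0 -.0005 0 0 0;0.01 0 0 0 0 0 0;0.01 0 0 0 0 0 0;0.01 0 0 0 0 0 0'
```

```text
clock: 6.97
position: [0.5038, -0.0056, 0.1255]
tool_rot: [-3.141, -0.0, 1.729]
force: [7.1, -2.1, -8.5]
grip_width: 0.0121
finger_force: 39.3
clock: 7.63
position: [0.5038, -0.0056, 0.1314]
tool_rot: [-3.141, -0.0, 1.729]
force: [7.7, -1.0, -8.6]
grip_width: 0.0121
finger_force: 39.0
clock: 8.3
position: [0.5038, -0.0056, 0.1333]
tool_rot: [-3.141, -0.0, 1.729]
force: [8.1, -1.7, -9.8]
grip_width: 0.0121
finger_force: 39.0
```

```bash
python3 -m crank '0.01 0 .0005 -.0005 0 0 0;0.01 0 0 0 0 0 0;0.01 0 0 0 0 0 0;0.01 0 0 0 0 0 0;0.01 0 0 0 0 0 0;0.01 0 0 0 0 0 0;0.01 0 0 0 0 0 0;0.01 0 0 0 0 0 0'
python3 -c "
from h import *
s=telemetry.observe();print(s['position'],s['force'],s['moment'])"
python3 -m crank '0.01 0 .0005 -.0005 0 0 0;0.01 0 0 0 0 0 0;0.01 0 0 0 0 0 0;0.01 0 0 0 0 0 0;0.01 0 0 0 0 0 0;0.01 0 0 0 0 0 0;0.01 0 0 0 0 0 0;0.01 0 0 0 0 0 0'
python3 -c "
from h import *
s=telemetry.observe();print(s['position'],s['force'],s['moment'])"
```

```text
clock: 8.97
position: [0.5039, -0.0056, 0.1337]
tool_rot: [-3.14, -0.0, 1.729]
force: [5.3, -0.7, -11.6]
grip_width: 0.012
finger_force: 39.1
[ 0.50386517 -0.00557034  0.13365541] [  5.33146734  -0.66554536 -11.59086362] [-0.39442245 -1.28841847  0.02595229]
clock: 9.63
position: [0.504, -0.0055, 0.1345]
tool_rot: [-3.14, 0.0, 1.729]
force: [-4.1, -3.6, -10.0]
grip_width: 0.0121
finger_force: 39.1
[ 0.50401047 -0.00551348  0.13449705] [-4.11773817 -3.63810138 -9.9908392 ] [-0.68346157  1.05188721  0.02489696]
```

```bash
python3 -m crank '0.01 0 -.0002 -.0008 0 0 0;0.01 0 0 0 0 0 0;0.01 0 0 0 0 0 0;0.01 0 0 0 0 0 0;0.01 0 0 0 0 0 0;0.01 0 0 0 0 0 0;0.01 0 0 0 0 0 0;0.01 0 0 0 0 0 0'
```

```text
clock: 10.3
position: [0.504, -0.0055, 0.1354]
tool_rot: [-3.14, 0.0, 1.729]
force: [-4.8, -3.0, -10.4]
grip_width: 0.0118
finger_force: 39.1
```

```bash
python3 -m crank '0.01 0 0 -.0007 0 0 0;0.01 0 0 0 0 0 0;0.01 0 0 0 0 0 0;0.01 0 0 0 0 0 0;0.01 0 0 0 0 0 0;0.01 0 0 0 0 0 0;0.01 0 0 0 0 0 0;0.01 0 0 0 0 0 0'
```

```text
clock: 10.97
position: [0.504, -0.0055, 0.1361]
tool_rot: [-3.14, 0.0, 1.729]
force: [-4.3, -3.4, -11.4]
grip_width: 0.0121
finger_force: 39.1
```

```bash
python3 -m crank '0.01 0 0 -.0007 0 0 0;0.01 0 0 0 0 0 0;0.01 0 0 0 0 0 0;0.01 0 0 0 0 0 0;0.01 0 0 0 0 0 0;0.01 0 0 0 0 0 0;0.01 0 0 0 0 0 0;0.01 0 0 0 0 0 0'
```

```text
clock: 11.63
position: [0.504, -0.0055, 0.1368]
tool_rot: [-3.14, 0.0, 1.729]
force: [-3.9, -2.7, -11.0]
grip_width: 0.012
finger_force: 39.0
```

```bash
python3 -m crank '0.01 0 0 -.0007 0 0 0;0.01 0 0 0 0 0 0;0.01 0 0 0 0 0 0;0.01 0 0 0 0 0 0;0.01 0 0 0 0 0 0;0.01 0 0 0 0 0 0;0.01 0 0 0 0 0 0;0.01 0 0 0 0 0 0'
```

```text
clock: 12.3
position: [0.504, -0.0055, 0.1375]
tool_rot: [-3.14, 0.0, 1.729]
force: [-3.8, -3.2, -11.7]
grip_width: 0.0121
finger_force: 39.0
```

```bash
cat > ok.py <<'E'
import sys
from workcell import telemetry
s=telemetry.observe(); print(s["position"][2],s["force"].round(1),s["moment"].round(2)); sys.exit(0 if s["force"][2]>float(sys.argv[1]) else 1)
E
python3 -m crank '0.01 0 0 -.0007 0 0 0;0.01 0 0 0 0 0 0;0.01 0 0 0 0 0 0;0.01 0 0 0 0 0 0;0.01 0 0 0 0 0 0;0.01 0 0 0 0 0 0;0.01 0 0 0 0 0 0;0.01 0 0 0 0 0 0' >/dev/null; python3 ok.py -15 && python3 -m crank '0.01 0 0 -.0007 0 0 0;0.01 0 0 0 0 0 0;0.01 0 0 0 0 0 0;0.01 0 0 0 0 0 0;0.01 0 0 0 0 0 0;0.01 0 0 0 0 0 0;0.01 0 0 0 0 0 0;0.01 0 0 0 0 0 0'>/dev/null; python3 ok.py -15 && python3 -m crank '0.01 0 0 -.0007 0 0 0;0.01 0 0 0 0 0 0;0.01 0 0 0 0 0 0;0.01 0 0 0 0 0 0;0.01 0 0 0 0 0 0;0.01 0 0 0 0 0 0;0.01 0 0 0 0 0 0;0.01 0 0 0 0 0 0'>/dev/null; python3 ok.py -15 && python3 -m crank '0.01 0 0 -.0007 0 0 0;0.01 0 0 0 0 0 0;0.01 0 0 0 0 0 0;0.01 0 0 0 0 0 0;0.01 0 0 0 0 0 0;0.01 0 0 0 0 0 0;0.01 0 0 0 0 0 0;0.01 0 0 0 0 0 0'>/dev/null; python3 ok.py -15
```

```text
0.13811228349747826 [ -4.1  -3.5 -14.4] [-0.76  0.98  0.01]
0.13833071925459609 [ -0.7  -3.7 -26.8] [-0.65  0.14  0.03]
0.13833071925459609 [ -0.7  -3.7 -26.8] [-0.65  0.14  0.03]
0.13833071925459609 [ -0.7  -3.7 -26.8] [-0.65  0.14  0.03]
```

```bash
python3 -m crank '0.01 0 0 .0009 0 0 0;0.01 0 0 .0009 0 0 0;0.01 0 0 0 0 0 0;0.01 0 0 0 0 0 -3;0.01 0 0 0 0 0 -3;0.01 0 0 0 0 0 -3;0.01 0 0 0 0 0 0;0.01 0 0 0 0 0 0'; python3 ok.py -15
```

```text
clock: 14.3
position: [0.5041, -0.0056, 0.1372]
tool_rot: [-3.14, -0.0, 1.887]
force: [-5.4, -3.0, -11.5]
grip_width: 0.012
finger_force: 42.4
0.13717973421475962 [ -5.4  -3.  -11.5] [-0.64  1.31  0.01]
```

```bash
python3 -m crank '0.01 0 0 0 0 0 -4;0.01 0 0 0 0 0 -4;0.01 0 0 0 0 0 -4;0.01 0 0 0 0 0 -4;0.01 0 0 0 0 0 -4;0.01 0 0 0 0 0 -4;0.01 0 0 0 0 0 0;0.01 0 0 0 0 0 0'; python3 ok.py -15
```

```text
clock: 14.97
position: [0.5041, -0.0055, 0.1372]
tool_rot: [-3.141, -0.001, 2.306]
force: [-5.7, -2.0, -12.4]
grip_width: 0.0118
finger_force: 42.4
0.13716998873914507 [ -5.7  -2.  -12.4] [-0.55  1.21  0.03]
```

```bash
python3 -m crank '0.01 0 0 0 0 0 -5;0.01 0 0 0 0 0 -5;0.01 0 0 0 0 0 -5;0.01 0 0 0 0 0 -5;0.01 0 0 0 0 0 -4;0.01 0 0 0 0 0 -2.7;0.01 0 0 0 0 0 0;0.01 0 0 0 0 0 0'; python3 ok.py -15
```

```text
clock: 15.63
position: [0.5042, -0.0054, 0.1372]
tool_rot: [-3.141, -0.001, 2.771]
force: [-5.1, -1.5, -11.1]
grip_width: 0.0119
finger_force: 42.4
0.13718233844096087 [ -5.1  -1.5 -11.1] [-0.37  1.21  0.08]
```

```bash
python3 -m crank '0.01 0 0 .001 0 0 0;0.01 0 0 .0005 0 0 0;0.01 0 0 .0005 0 0 0;0.01 0 0 .0005 0 0 0;0.01 0 0 0 0 0 0;0.01 0 0 0 0 0 0;0.01 0 0 0 0 0 0;0.01 0 0 0 0 0 0'; python3 ok.py -4 && python3 -m crank '0.01 0 0 .0005 0 0 0;0.01 0 0 .0005 0 0 0;0.01 0 0 0 0 0 0;0.01 0 0 .0005 0 0 0;0.01 0 0 0 0 0 0;0.01 0 0 0 0 0 0;0.01 0 0 0 0 0 0;0.01 0 0 0 0 0 0'; python3 ok.py -4
```

```text
clock: 16.3
position: [0.5042, -0.0054, 0.1348]
tool_rot: [-3.141, -0.001, 2.771]
force: [-5.4, -1.1, -10.4]
grip_width: 0.0113
finger_force: 42.5
0.13476338205552973 [ -5.4  -1.1 -10.4] [-0.39  1.31 -0.01]
0.13476338205552973 [ -5.4  -1.1 -10.4] [-0.39  1.31 -0.01]
```

```bash
python3 -m crank '0.01 0 0 .0005 0 0 0;0.01 0 0 .0005 0 0 0;0.01 0 0 .0005 0 0 0;0.01 0 0 .0003 0 0 0;0.01 0 0 0 0 0 0;0.01 0 0 0 0 0 0;0.01 0 0 0 0 0 0;0.01 0 0 0 0 0 0'; python3 ok.py -4 ; python3 -m crank '0.01 0 0 .0003 0 0 0;0.01 0 0 0 0 0 0;0.01 0 0 .0003 0 0 0;0.01 0 0 0 0 0 0;0.01 0 0 .0003 0 0 0;0.01 0 0 0 0 0 0;0.01 0 0 0 0 0 0;0.01 0 0 0 0 0 0'; python3 ok.py -4
```

```text
clock: 16.97
position: [0.5042, -0.0054, 0.133]
tool_rot: [-3.141, -0.001, 2.771]
force: [-6.3, -2.2, -9.5]
grip_width: 0.0121
finger_force: 42.6
0.13300402519033136 [-6.3 -2.2 -9.5] [-0.42  1.37  0.01]
clock: 17.63
position: [0.5042, -0.0054, 0.1321]
tool_rot: [-3.141, -0.001, 2.771]
force: [-6.9, -1.9, -9.3]
grip_width: 0.0119
finger_force: 42.6
0.13212879637317507 [-6.9 -1.9 -9.3] [-0.42  1.39 -0.  ]
```

```bash
python3 -m crank '0.01 0 0 .0003 0 0 0;0.01 0 0 0 0 0 0;0.01 0 0 .0002 0 0 0;0.01 0 0 0 0 0 0;0.01 0 0 0 0 0 0;0.01 0 0 0 0 0 0;0.01 0 0 0 0 0 0;0.01 0 0 0 0 0 0'; python3 ok.py -12 && python3 -m crank '0.01 0 0 .0003 0 0 0;0.01 0 0 0 0 0 0;0.01 0 0 .0002 0 0 0;0.01 0 0 0 0 0 0;0.01 0 0 0 0 0 0;0.01 0 0 0 0 0 0;0.01 0 0 0 0 0 0;0.01 0 0 0 0 0 0'; python3 ok.py -4
```

```text
clock: 18.3
position: [0.5042, -0.0054, 0.1318]
tool_rot: [-3.141, -0.001, 2.771]
force: [-8.2, -2.7, -5.3]
grip_width: 0.0115
finger_force: 43.4
0.1318098982121229 [-8.2 -2.7 -5.3] [-0.49  1.76  0.04]
clock: 18.97
position: [0.5043, -0.0054, 0.1316]
tool_rot: [-3.141, -0.0, 2.771]
force: [-9.9, -2.3, 2.5]
grip_width: 0.0116
finger_force: 44.5
0.1315889758636623 [-9.9 -2.3  2.5] [-0.51  2.3  -0.02]
```

```bash
python3 -m crank '0.012 0 0 0 0 0 0;0.014 0 0 0 0 0 0;0.018 0 0 0 0 0 0;0.03 0 0 0 0 0 0;0.05 0 0 0 0 0 0;0.07 0 0 0 0 0 0;0.085 0 0 0 0 0 0;0.085 0 0 0 0 0 0' 20
python3 -m crank '0.085 0 0 0 0 0 0;0.085 0 0 0 0 0 0;0.085 0 0 0 0 0 0;0.085 0 0 -.01 0 0 0;0.085 0 0 -.015 0 0 0;0.085 0 0 -.02 0 0 0;0.085 0 0 -.02 0 0 0;0.085 0 0 -.01 0 0 0'
python3 -m crank '0.085 0 0 0 0 0 7;0.085 0 0 0 0 0 7;0.085 0 0 0 0 0 7;0.085 0 0 0 0 0 7;0.085 0 0 0 0 0 7;0.085 0 0 0 0 0 7;0.085 0 0 0 0 0 7;0.085 0 0 0 0 0 7'
python3 -m crank '0.085 0 0 0 0 0 4;0.085 .01 0 0 0 0 0;0.085 .015 0 0 0 0 0;0.085 .015 0 0 0 0 0;0.085 .01 0 0 0 0 0;0.085 0 0 0 0 0 0;0.085 0 0 0 0 0 0;0.085 0 0 0 0 0 0'
python3 - <<'E'
from h import *
f=cam("wrist");save(f,"w3.png")
np.savez("w3.npz",**{k:v for k,v in f.items()})
E
```

```text
clock: 19.63
position: [0.5048, -0.0053, 0.1312]
tool_rot: [3.141, 0.0, 2.771]
force: [0.2, -0.2, 1.0]
grip_width: 0.0768
finger_force: 0.0
clock: 20.3
position: [0.5052, -0.0051, 0.2087]
tool_rot: [3.141, 0.002, 2.772]
force: [0.3, -0.3, 0.7]
grip_width: 0.0849
finger_force: 0.0
clock: 20.97
position: [0.5046, -0.0053, 0.2064]
tool_rot: [3.141, -0.0, 1.788]
force: [-0.2, 0.4, -0.4]
grip_width: 0.0852
finger_force: 0.0
clock: 21.63
position: [0.497, 0.0436, 0.2061]
tool_rot: [-3.141, 0.0, 1.725]
force: [-0.2, -0.6, 0.4]
grip_width: 0.0847
finger_force: 0.0
```

View pics/w3.png

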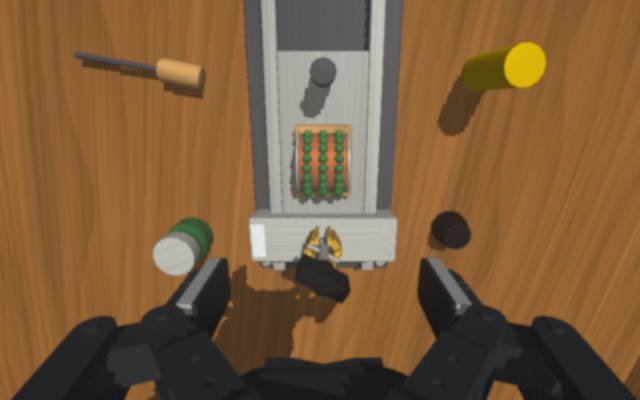

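The wing, around (323,277), stays turned at about 60° and raised. The post top is at about (323,70), and the bangle spans rows 125–198. Next I'll locate the post and check the knob height.

```bash
python3 - <<'E'
from h import *
f=dict(np.load("w3.npz"))
V,U=np.mgrid[45:110,300:350];px=np.c_[U.ravel(),V.ravel()];P=deep(f,px)
m=abs(P[:,2]-.078)<.004;print(m.sum(),px[m].min(0),px[m].max(0),np.median(P[m],0),(P[m].min(0)+P[m].max(0))/2)
V,U=np.mgrid[255:302,290:352];px=np.c_[U.ravel(),V.ravel()];P=deep(f,px)
m=(P[:,2]>.1)&(P[:,2]<.16);print("knob z",np.percentile(P[m,2],[50,80,95]),np.median(P[m],0))
E
```

```text
618 [309  57] [336  85] [0.48184303 0.13633482 0.07898875] [0.48181421 0.13643689 0.07799097]
knob z [0.12941054 0.13079778 0.13137205] [ 0.5034836  -0.00320412  0.12941054]
```

```bash
python3 -m crank '0.085 .015 -.0005 0 0 0 0;0.085 .025 0 0 0 0 0;0.085 .025 0 0 0 0 0;0.085 .019 0 0 0 0 0;0.085 .01 0 .01 0 0 0;0.085 0 0 .02 0 0 0;0.085 0 0 .02 0 0 0;0.085 0 0 .02 0 0 0'
python3 -m crank '0.085 0 0 .02 0 0 0;0.085 0 0 .02 0 0 0;0.085 0 0 .015 0 0 0;0.085 0 0 .009 0 0 0;0.07 0 0 0 0 0 0;0.05 0 0 0 0 0 0;0.03 0 0 0 0 0 0;0.03 0 0 0 0 0 0'
python3 -m crank '0.025 0 0 0 0 0 0;0.022 0 0 0 0 0 0;0.02 0 0 0 0 0 0;0.018 0 0 0 0 0 0;0.016 0 0 0 0 0 0;0.016 0 0 0 0 0 0;0.016 0 0 0 0 0 0;0.016 0 0 0 0 0 0' 30
```

```text
clock: 22.35
position: [0.4824, 0.1364, 0.1354]
tool_rot: [3.141, 0.0, 1.724]
force: [0.6, -0.5, -0.6]
grip_width: 0.0849
finger_force: 0.0
clock: 23.02
position: [0.4827, 0.1369, 0.073]
tool_rot: [3.14, -0.0, 1.724]
force: [0.8, -0.8, 0.1]
grip_width: 0.038
finger_force: 0.0
clock: 23.68
position: [0.482, 0.1368, 0.0724]
tool_rot: [-3.141, 0.0, 1.724]
force: [-3.7, -0.9, 9.4]
grip_width: 0.0188
finger_force: 29.0
```

```bash
python3 -m crank '0.016 .002 0 0 0 0 0;0.016 .002 0 0 0 0 0;0.016 .002 0 0 0 0 0;0.016 .002 0 0 0 0 0;0.016 .002 0 0 0 0 0;0.016 .002 0 0 0 0 0;0.016 .002 0 0 0 0 0;0.016 .002 0 0 0 0 0'
python3 -m crank '0.016 .003 0 0 0 0 0;0.016 .003 0 0 0 0 0;0.016 .003 0 0 0 0 0;0.016 .003 0 0 0 0 0;0.016 .003 0 0 0 0 0;0.016 .003 0 0 0 0 0;0.016 .003 0 0 0 0 0;0.016 .003 0 0 0 0 0'
```

```text
clock: 24.35
position: [0.4796, 0.1523, 0.0724]
tool_rot: [-3.141, 0.001, 1.724]
force: [-2.9, -3.2, 10.2]
grip_width: 0.0191
finger_force: 29.0
clock: 25.02
position: [0.476, 0.176, 0.0724]
tool_rot: [-3.141, 0.001, 1.724]
force: [-1.6, -4.7, 9.3]
grip_width: 0.0189
finger_force: 29.0
```

```bash
python3 -m crank '0.016 .003 0 0 0 0 0;0.016 .003 0 0 0 0 0;0.016 .003 0 0 0 0 0;0.016 .003 0 0 0 0 0;0.016 .002 0 0 0 0 0;0.016 .002 0 0 0 0 0;0.016 .001 0 0 0 0 0;0.016 .001 0 0 0 0 0'
python3 -m crank '0.016 .0005 0 0 0 0 0;0.016 .0005 0 0 0 0 0;0.016 .0005 0 0 0 0 0;0.016 .0005 0 0 0 0 0;0.016 .0005 0 0 0 0 0;0.016 .0005 0 0 0 0 0;0.016 0 0 0 0 0 0;0.016 0 0 0 0 0 0'
```

```text
clock: 25.68
position: [0.4733, 0.1939, 0.0724]
tool_rot: [-3.141, 0.001, 1.724]
force: [-4.0, -4.4, 10.1]
grip_width: 0.0189
finger_force: 29.0
clock: 26.35
position: [0.4729, 0.1962, 0.0724]
tool_rot: [-3.141, 0.002, 1.723]
force: [-2.0, -6.9, 11.1]
grip_width: 0.0192
finger_force: 29.2
```

```bash
python3 -m crank '0.016 .0005 0 0 0 0 0;0.016 0 0 0 0 0 0;0.016 0 0 0 0 0 0;0.016 .0004 0 0 0 0 0;0.016 0 0 0 0 0 0;0.016 0 0 0 0 0 0;0.016 0 0 0 0 0 0;0.016 0 0 0 0 0 0'
```

```text
clock: 27.02
position: [0.4729, 0.1962, 0.0724]
tool_rot: [-3.141, 0.003, 1.723]
force: [-1.6, -10.9, 12.0]
grip_width: 0.0188
finger_force: 29.3
```

```bash
python3 -m crank '0.016 -.0003 0 0 0 0 0;0.018 0 0 0 0 0 0;0.022 0 0 0 0 0 0;0.03 0 0 0 0 0 0;0.05 0 0 0 0 0 0;0.07 0 0 0 0 0 0;0.085 0 0 0 0 0 0;0.085 0 0 0 0 0 0' 20
python3 -m crank '0.085 0 0 0 0 0 0;0.085 0 0 0 0 0 0;0.085 0 0 0 0 0 0;0.085 0 0 -.01 0 0 0;0.085 0 0 -.02 0 0 0;0.085 0 0 -.03 0 0 0;0.085 0 0 -.03 0 0 0;0.085 0 0 -.03 0 0 0'
python3 -m crank '0.085 -.01 0 -.02 0 0 0;0.085 -.02 0 0 0 0 0;0.085 -.02 0 0 0 0 0;0.085 -.02 0 0 0 0 0;0.085 -.01 0 0 0 0 0;0.085 0 0 0 0 0 0;0.085 0 0 0 0 0 0;0.085 0 0 0 0 0 0'
python3 - <<'E'
from h import *
f=cam("wrist");save(f,"w4.png")
V,U=np.mgrid[5:150,290:355];px=np.c_[U.ravel(),V.ravel()];P=deep(f,px)
m=(abs(P[:,2]-.078)<.003)&(f["pixels"][px[:,1],px[:,0]].max(1)<100);c=(P[m].min(0)+P[m].max(0))/2
print(m.sum(),c,np.hypot(*(c[:2]-[.48184,.13638])))
E
```

```text
clock: 27.68
position: [0.4727, 0.1979, 0.0721]
tool_rot: [-3.142, -0.0, 1.724]
force: [0.5, 1.3, -0.1]
grip_width: 0.0762
finger_force: 0.0
clock: 28.35
position: [0.4723, 0.1978, 0.1941]
tool_rot: [-3.141, -0.0, 1.725]
force: [0.9, -0.2, 0.8]
grip_width: 0.0849
finger_force: 0.0
clock: 29.02
position: [0.4848, 0.1198, 0.2123]
tool_rot: [3.141, -0.001, 1.725]
force: [0.7, -0.5, 0.5]
grip_width: 0.0854
finger_force: 0.0
464 [0.47279088 0.19532201 0.07880795] 0.059632604949924735
```

View pics/w4.png

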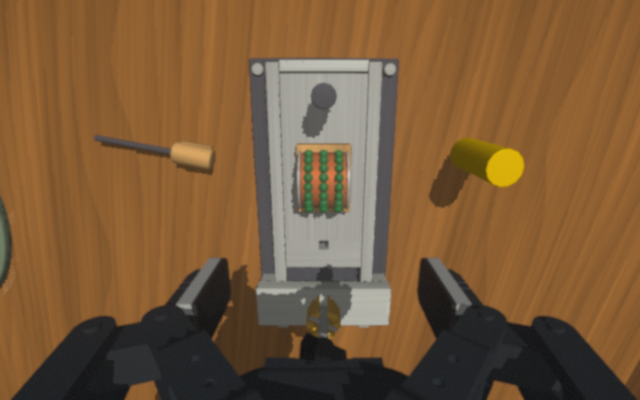

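The carriage is against its far stop: the post is at (323,95), 59.6 mm from where it started, and the locking bore at (323,244) is uncovered. The graver and wax are undisturbed and the robot is clear of everything, so I'll hand it in.

```bash
python3 -c "
from workcell import bot
print(bot.job_done())"
```

```text
the job is handed in; nothing more can be done
None
```

The knob is parked in its +60° rest notch with the plunger held up, the carriage is out at its end stop (about 60 mm), and I handed the job in at about 29 s with the arm clear; no verdict came back.

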